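# Go / no-go check of a shoe last's bore

## Task

Take the double-ended plug gauge from its rest and check the hand-drilled bore in the top of the shoe last: slide the long, thin go end fully home, until the handle meets the wood, then draw it out, turn the gauge end for end and press the short, thick no-go end into the counterbore against the brass ledge for a moment, to confirm that it is refused. Feel your way in gently: the gauge must never bear on the last with more than 25 N, and half a kilogram's push is plenty. Finish with the gauge lying seated in its rest again, either way round, and let go, with the other things on the bench left where they stand.

Things in the scene. Friction and masses are not known exactly. Their poses are not given: they have to be found in the camera images.
- gauge: Double-ended plug gauge, 139 mm long, 0.15-0.3 kg, lying level in its rest: square aluminium handle 90 mm long, 22 x 22 mm, with a steel plug on each end, on its axis. Origin: middle of the handle, on its axis. x axis: along the gauge towards the go end.
- go_tip (a point): Centre of the end face of the go plug, the long thin one: 16 mm diameter, 35 mm long, its tip tapered to 14.4 mm over the last 1 mm. 80 mm from the gauge's origin along +x.
- nogo_tip (a point): Centre of the end face of the no-go plug, the short thick one: 20 mm diameter, 14 mm long. 59 mm from the gauge's origin along -x.
- rest: Fixed gauge rest: base plate 110 x 70 x 8 mm and two wooden saddles, 10 mm thick, centred 32 mm either side of the middle along x, with notches open upwards, 28 mm wide, notch floor 30 mm and saddle tops 46 mm above the table. Origin: centre of the underside; z up; the gauge lies along x. Between the saddles the handle can be gripped from above, across y.
- rest_seat (a point): Where the middle of the gauge's handle lies when it is seated in the rest: over the rest's origin, 41 mm above the table.
- last: Wooden shoe last, fixed, lying in a cradle. The flat top of its cone (52 x 96 mm), with the bore, looks away from the robot (more or less along world +x) and 40 degrees up from level. Origin: middle of that face, 135 mm above the table. z: straight out of the face, parallel to the bore; y: level, along the last towards its toe; x: in the face, downhill.
- bore_mouth (a point): Where the bore should be: the last's origin. It was drilled by hand: its true axis is parallel to the last's z but up to 5 mm off along the last's x and up to 5 mm off along its y (not measured: find it by feel). First comes a counterbore, 26 mm diameter, 5 mm deep, straight walls.
- bore_ledge (a point): Point 5 mm below the face on the nominal axis, at the depth of the counterbore's flat brass ledge. In its middle, concentric, is the brass-bushed bore, 17 mm diameter. The no-go plug stops on this ledge.
- bore_floor (a point): Point 45 mm below the face on the nominal axis, at the depth of the bore's floor. The go plug goes in until the handle's end meets the face, its tip then 35 mm below the face.
- glue: Blue glue bottle with a pointed nozzle, 68 mm diameter, 155 mm tall, standing; origin at the centre of its underside. Bystander.
- tin: Round yellow tin, 90 mm diameter, 55 mm tall; origin at the centre of its underside. Bystander.
- screwdriver: Screwdriver about 0.2 m long lying on the bench, roughly across the robot's view, origin near its middle, its handle towards its own -x. Bystander.
Not all that is in view belongs to the job. There is more than one size of the gauge; the one meant has the size given above. Of the things that look like the rest, take the one that is nearest to the robot's base at the start.

How it is judged:
On the way, in this order (a step that is already met when the one before it is completed fails the run):
1. the go end is fully home in the bore (tip at least 32 mm below the face, gauge in line with the bore) (z of go_tip in the frame of last below -0.032 m and x of go_tip in the frame of last between -0.01 and 0.01 m and y of go_tip in the frame of last between -0.01 and 0.01 m and angle between the x axis of gauge and the z axis of last, either way round below 0.08 rad), for 0.2 s.
2. the no-go end is in the counterbore, in line with the bore, pressed on the ledge with more than 2.5 N for 0.3 s, and goes no deeper (tip 3 to 7 mm below the face) (z of nogo_tip in the frame of last between -0.007 and -0.003 m and contact force between gauge and last above 2.5 N and x of nogo_tip in the frame of last between -0.01 and 0.01 m and y of nogo_tip in the frame of last between -0.01 and 0.01 m and angle between the x axis of gauge and the z axis of last, either way round below 0.08 rad), for 0.3 s.
At the end, for the whole second after the job is handed in: The gauge lies released and still in both notches of its rest, either way round: handle's middle within 14 mm of the seat point and within 4 mm of its height, in line with the rest within 7 degrees (distance between gauge and rest_seat below 0.014 m and z of gauge in the frame of rest_seat between -0.004 and 0.004 m and angle between the x axis of gauge and the x axis of rest, either way round below 0.12 rad and contact force between the fingers and gauge below 0.05 N and linear speed of gauge below 0.01 m/s); the robot touches nothing.
It fails at once if the gauge bears on the last with more than 25 N (contact force between gauge and last above 25 N).
It fails at once if the glue bottle is moved more than 25 mm (distance of glue from where it was at the start of the episode above 0.025 m).
It fails at once if the tin is moved more than 25 mm (distance of tin from where it was at the start of the episode above 0.025 m).
It fails at once if the screwdriver is moved more than 25 mm (distance of screwdriver from where it was at the start of the episode above 0.025 m).
It also fails if it takes over 67 s, if anything falls off the work surface, if the arm or the gripper's body presses on something with over 40 N, if the wrist force passes 120 N, or if a joint passes its speed limit or range.

## Robot

A 7-joint arm with a two-finger parallel gripper is mounted at the origin on the work surface. World frame = base frame: x ahead of the robot, y to its left, z up, the work surface at z = 0. Lengths are in m, angles in rad, forces in N, time in s.
With the tool pointing down it reaches from about 0.4 to 0.75 m from the base axis. Payload 19.5 kg.
Tool frame: the origin (TCP) lies between the finger pads; the fingertips stand manip.tip_reach ahead of it and the grasp point (between the pads) lies 2 mm behind it (manip.tip_reach is the distance from the TCP to the fingertips, in m); z points along the fingers, y is the line along which they close (so a half turn about z gives the same grasp; the last joint's range is limited). The gripper opens to 85 mm and grips with 20 to 120 N. Pads are 22 mm wide; open, the fingers measure 114 mm over their backs; the gripper's body (76 mm by 85 mm) begins 54 mm behind the grasp point. The pads swing forward as they close: fully open they stand 13 mm farther back than shut.
Start: joints at [1.24, 0.707, -0.028, 1.485, 0.022, 0.951, -0.075], TCP at [0.164, -0.551, 0.248] pointing down, gripper open.
Joint ranges: [-2.71, 2.71], [-0.32, 2.16], [-1.57, 1.52], [0, 2.45], [-1.46, 4.6], [0, 2.02], [-2.83, 2.83]. Speed limits (rad/s): [1.89, 1.89, 2.57, 2.57, 3.01, 3.01, 3.01].

## Interface

Orientations are given as a 3x3 rotation matrix whose columns are the frame's x, y, z axes.
In Python, from rig import manip, viewer gives the robot as it stands. Calls block until the motion is done:
- manip.reach(position, orientation): joint-space move of the TCP to a pose.
- manip.move_l(position, feed=0.15, ori=None): straight line of the TCP; ori=None keeps the orientation; feed is the mean speed in m/s.
- manip.move_j(angles): joint-space move.
- manip.command_gripper(opening, f_grip=None): finger opening in m; f_grip is the grip in N (None keeps the last); returns when the fingers have stopped.
- manip.sleep(seconds).
- manip.ik(position, orientation): joint angles nearest the present ones, or None.
- viewer.read_camera(name): name is "side" or "top" or "wrist"; returns (picture, depth): 480x640x3 uint8, red, green, blue; 480x640 float32, m along the optical axis (not along the pixel's ray), 0 where there is no reading.
- viewer.calibration(name): a dict with "fovy" (degrees; the focal length in pixels is half the picture's height over the tangent of half this angle, whatever the lens; pixels are square), "cx", "cy" (the principal point, pixels), "pose" (4x4, takes a point from camera to world coordinates); the wrist camera has in their place "hand_eye" (4x4, takes a point from camera to tool coordinates, whose origin is the TCP and whose axes are the flange's). Camera axes: x right, y up, looking along -z (the intrinsics and any distortion apply to the point x, -y, -z); pixel columns grow to the right and rows downward; lengths in m; the calibration is good to about 2 mm. A picture is of the moment at which its call begins: read the wrist's pose just before it. calibration takes no time and is no camera call.
A pose or a line that the arm cannot do raises manip.MotionError and nothing moves.
- manip.close_job(): hands the job in; it is judged then, once.
Readings, each from a call of its own:
- manip.get_t(): time.
- manip.get_joint_pos(): joint angles.
- manip.get_qvel(): joint speeds.
- manip.get_effort(): joint torques, N m.
- manip.get_eef_pos(): TCP position.
- manip.get_orientation(): TCP orientation.
- manip.get_wrist_force(): force on the tool from outside, world axes, zero at the start.
- manip.get_wrist_torque(): the same for the moment, N m.
- manip.get_grip_width(): finger opening in m.
- manip.get_gripper_force(): force on a finger pad.
Only numpy, scipy, OpenCV 4.12 (cv2) and the standard library are available. Lean on these libraries where they do the work, as an engineer would, in place of code of your own. Each camera call takes 0.05 s, during which the arm holds its last target. There are 200 camera calls.

## Working session

There is one attempt and no reset: what is moved stays moved. The work goes in short steps, each a Python script; the robot and the scene stay as the last script left them, time stands still between calls to the robot, and variables do not carry over. Pictures are saved under pics/ and viewed, at most 10 in all, crops included, and the job is handed in when it is done.

```bash
ls; mkdir -p pics; python3 - <<'E'
from rig import manip, viewer
import cv2, numpy as np
for n in ("side","top"):
    im,d=viewer.read_camera(n); cv2.imwrite(f"pics/{n}0.png",im[:,:,::-1]); np.savez(f"{n}0.npz",im=im,d=d)
    print(n,viewer.calibration(n), (d>0).mean())
print(viewer.calibration("wrist"), manip.tip_reach, manip.get_t())
print(manip.get_eef_pos(),manip.get_orientation())
E
```

```text
pics
side {'fovy': 52.78993495910007, 'cx': 322.13280456724164, 'cy': 241.57168385967847, 'pose': array([[ 0.92314482,  0.25030236, -0.29180879,  0.3067778 ],
       [-0.3844425 ,  0.60645363, -0.6960014 , -0.58488392],
       [ 0.0027577 ,  0.75469379,  0.6560714 ,  0.68799754],
       [ 0.        ,  0.        ,  0.        ,  1.        ]])} 0.9960709635416667
top {'fovy': 51.198611191939136, 'cx': 321.87296454910216, 'cy': 253.686913369091, 'pose': array([[-0.02934474,  0.99459008, -0.09964664,  0.45442551],
       [-0.99956656, -0.02896282,  0.00527747,  0.04561482],
       [ 0.00236288,  0.09975831,  0.99500889,  1.01695714],
       [ 0.        ,  0.        ,  0.        ,  1.        ]])} 0.9959407552083334
{'fovy': 67.584681014932, 'cx': 318.3677679454094, 'cy': 239.47858894218862, 'hand_eye': array([[-5.21235748e-04,  9.65714566e-01,  2.59605672e-01,
         6.64290926e-02],
       [ 9.99999753e-01,  6.25515760e-04, -3.19076470e-04,
         8.46040186e-04],
       [-4.70524234e-04,  2.59605442e-01, -9.65714654e-01,
        -1.24719549e-01],
       [ 0.00000000e+00,  0.00000000e+00,  0.00000000e+00,
         1.00000000e+00]])} 0.017 0.1
[ 0.16367487 -0.55098974  0.24789384] [[ 9.58603042e-01  2.84745698e-01 -3.08013675e-04]
 [ 2.84745862e-01 -9.58602622e-01  8.98563512e-04]
 [-3.94006220e-05 -9.49071335e-04 -9.99999549e-01]]
```

View pics/side0.png

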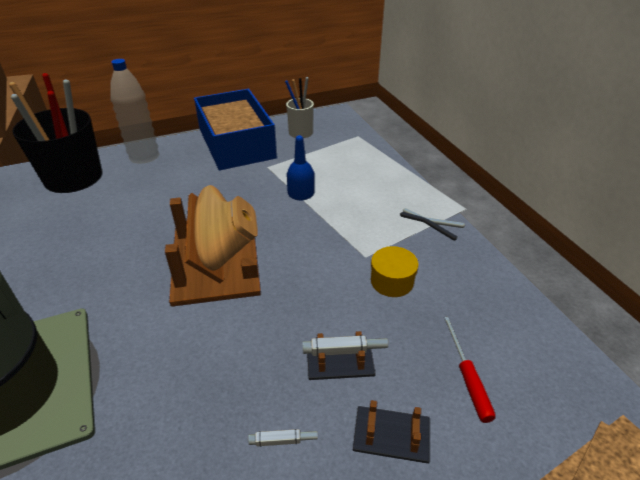

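View pics/top0.png

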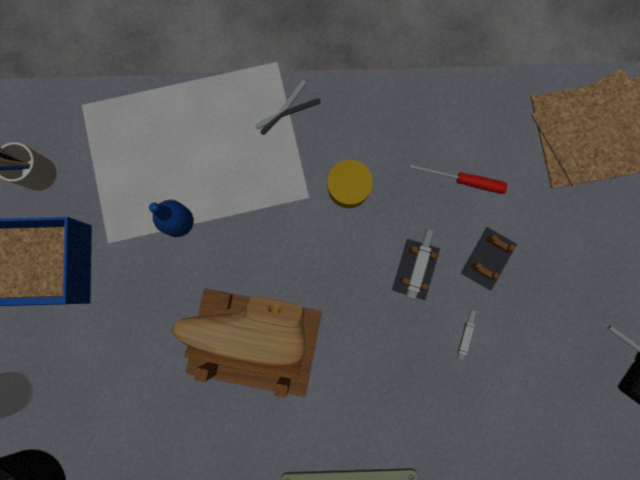

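The side view shows the full-size gauge in its rest at (345,347), go end to the right (387,343), and the last's face with the bore at (245,214). The top view shows that gauge at (420,265), go end up, and the bore at (275,310).

Could be taken for the gauge: the one in the rest (top 420,265) or the small loose one (top 467,335). Could be taken for the rest: the one with the gauge (top 417,268) or the empty one (top 490,258). By size and nearness to the base I expect the pair at (420,265), and I'll check this with measurements and a crop.

```bash
cat > h.py <<'E'
import numpy as np, cv2
from rig import manip, viewer
def cloud(n,im=None,d=None,pose=None):
    c=viewer.calibration(n)
    if im is None: im,d=viewer.read_camera(n)
    f=240/np.tan(np.radians(c["fovy"])/2)
    v,u=np.mgrid[:480,:640]
    P=np.stack([(u-c["cx"])/f*d,-(v-c["cy"])/f*d,-d,np.ones_like(d)],-1)
    T=c["pose"] if pose is None else pose
    return im,d,(P@T.T)[...,:3]
E
python3 - <<'E'
from h import *
for n,boxes in (("top",{"gauge":(385,225,445,305),"small":(450,305,485,365),"rest":(385,225,445,305),"rest2":(455,220,525,295)}),("side",{"gauge":(295,325,395,360),"small":(240,425,325,450)})):
    z=np.load(f"{n}0.npz"); im,d,P=cloud(n,z["im"],z["d"])
    hsv=cv2.cvtColor(im,cv2.COLOR_RGB2HSV)
    for k,(a,b,c,e) in boxes.items():
        m=np.zeros((480,640),bool); m[b:e,a:c]=True
        if k in("gauge","small"): m&=(hsv[...,2]>140)&(hsv[...,1]<60)
        else: m&=(hsv[...,2]<70)|((hsv[...,1]>110)&(hsv[...,0]<25))
        p=P[m]; 
        if k=="gauge": p=p[p[:,2]>.03]
        c0=p[:,:2].mean(0); w,V=np.linalg.eigh(np.cov(p[:,:2].T)); ax=V[:,1]*np.sign(V[0,1])
        s=(p[:,:2]-c0)@ax; t=(p[:,:2]-c0)@V[:,0]
        print(n,k,len(p),c0.round(4),"yaw",np.degrees(np.arctan2(ax[1],ax[0])).round(2),"ext",s.min().round(4),s.max().round(4),np.ptp(t).round(4),"z",np.percentile(p[:,2],[5,50,95]).round(4),"r",np.hypot(*c0).round(3))
im=np.load("top0.npz")["im"][:,:,::-1]; a=cv2.resize(im[220:370,380:530],None,fx=4,fy=4,interpolation=3)
cv2.imwrite("pics/crop1.png",a)
im=np.load("side0.npz")["im"][:,:,::-1]
b=cv2.resize(im[170:310,160:270],(472,600),interpolation=3)
cv2.imwrite("pics/crop2.png",b)
E
```

```text
<stdin>:11: RuntimeWarning: Mean of empty slice.
  ret = um.true_divide(
  avg = a.mean(axis, **keepdims_kw)
<stdin>:11: RuntimeWarning: Degrees of freedom <= 0 for slice
  c *= np.true_divide(1, fact)
  c *= np.true_divide(1, fact)
Traceback (most recent call last):
ValueError: zero-size array to reduction operation minimum which has no identity
```

```bash
python3 - <<'E'
from h import *
for n,pts in (("top",[(420,265),(428,235),(467,335),(350,400),(500,100),(275,325)]),("side",[(345,347),(278,438),(300,250),(520,300),(245,225)])):
    z=np.load(f"{n}0.npz"); im,d,P=cloud(n,z["im"],z["d"])
    for u,v in pts: print(n,u,v,im[v,u],d[v,u],P[v,u].round(4))
im=np.load("top0.npz")["im"][:,:,::-1]; a=cv2.resize(im[220:370,380:530],None,fx=4,fy=4,interpolation=3)
cv2.imwrite("pics/crop1.png",a)
im=np.load("side0.npz")["im"][:,:,::-1]
b=cv2.resize(im[170:310,160:270],(472,600),interpolation=3)
cv2.imwrite("pics/crop2.png",b)
E
```

```text
top 420 265 [125 127 130] 0.96572393 [ 0.5234 -0.1479  0.0543]
top 428 235 [102 107 108] 0.9730886 [ 0.5814 -0.1666  0.0528]
top 467 335 [122 125 128] 0.98527205 [ 0.3852 -0.2403  0.0213]
top 350 400 [86 88 93] 0.98971814 [ 0.2639 -0.0068  0.0035]
top 500 100 [81 82 88] 1.054019 [ 0.8701 -0.3439  0.0013]
top 275 325 [114  94  61] 0.8591106 [0.4208 0.125  0.1497]
side 345 347 [121 122 112] 0.7762302 [ 0.5248 -0.1614  0.0511]
side 278 438 [168 181 189] 0.6976509 [ 0.3807 -0.2467  0.0162]
side 300 250 [106 113 126] 1.029382 [ 0.5592  0.1388 -0.001 ]
side 520 300 [100 107 121] 0.9205115 [ 0.8952 -0.1565  0.0012]
side 245 225 [145 104  54] 0.8697375 [0.44   0.0919 0.1395]
```

View pics/crop1.png

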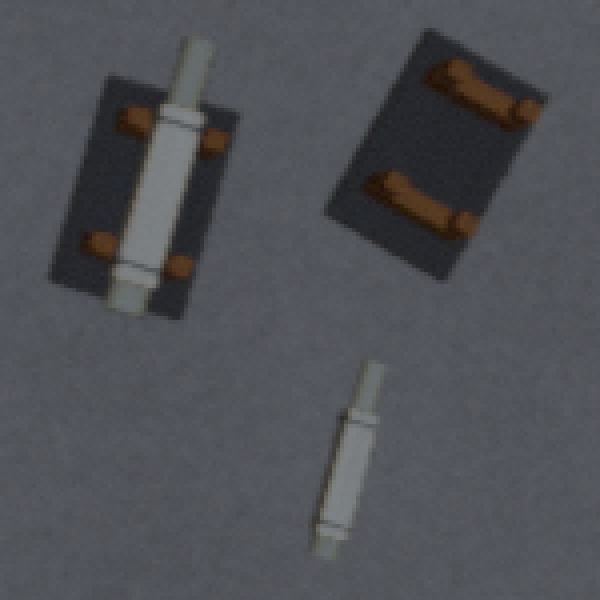

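View pics/crop2.png

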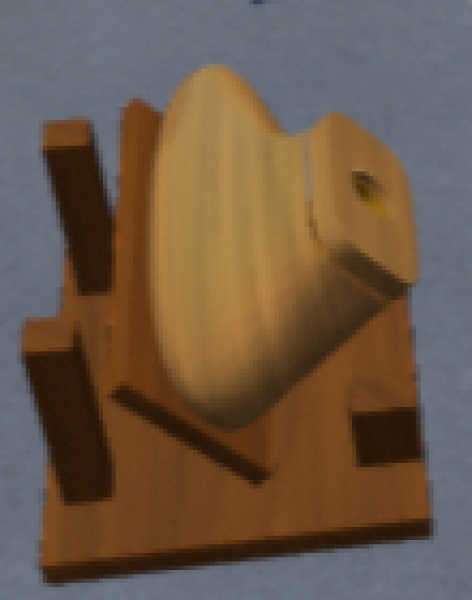

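The crops confirm it: the gauge in the rest at (420,265) is the full-size one with the go end up, and the loose one at (467,335) is smaller. The rest on the left is the nearer one. The last's cone face shows a brass-lined bore, and its toe points to +y.

```bash
python3 - <<'E'
from h import *
for n,(a,b,c,e),seed,hb in (("top",(235,290,310,330),(260,315),(262,298,290,320)),("side",(225,185,262,250),(250,225),(236,200,256,226))):
    z=np.load(f"{n}0.npz"); im,d,P=cloud(n,z["im"],z["d"])
    hsv=cv2.cvtColor(im,cv2.COLOR_RGB2HSV)
    m=np.zeros((480,640),bool); m[b:e,a:c]=True; 
    # ransac plane
    p=P[m]; rng=np.random.default_rng(0); best=None;bs=0
    for _ in range(800):
        q=p[rng.choice(len(p),3,False)]; nn=np.cross(q[1]-q[0],q[2]-q[0]); nn/=np.linalg.norm(nn)+1e-12
        if nn[0]<0: nn=-nn
        if abs(nn[2]-.643)>.12: continue
        s=(abs((p-q[0])@nn)<.0015).sum()
        if s>bs: bs=s;best=(q[0],nn)
    q0,nn=best
    for _ in range(4):
        inl=abs((p-q0)@nn)<.0015; q0=p[inl].mean(0); nn=np.linalg.svd(p[inl]-q0,full_matrices=False)[2][2]; nn*=np.sign(nn[0])
    phi=np.arctan2(nn[1],nn[0])
    print(n,"inl",inl.sum(),len(p),"n",nn.round(3),"elev",np.degrees(np.arcsin(nn[2])).round(1),"az",np.degrees(phi).round(1),"c",q0.round(4))
    t=np.radians(40); zL=np.array([np.cos(phi)*np.cos(t),np.sin(phi)*np.cos(t),np.sin(t)]); yL=np.array([-np.sin(phi),np.cos(phi),0]); xL=np.cross(yL,zL)
    pi=p[inl]-q0
    for nm,ax in(("x",xL),("y",yL)):
        s=pi@ax; print(nm,np.percentile(s,[0,1,2,98,99,100]).round(4))
    # brass
    mb=np.zeros((480,640),bool); mb[hb[1]:hb[3],hb[0]:hb[2]]=True
    mb&=((hsv[...,1]>175)|(hsv[...,2]<60)) 
    v,u=np.nonzero(mb); print("brass/dark",len(u),u.mean() if len(u) else 0,v.mean() if len(v) else 0, P[mb].mean(0).round(4))
    tab=abs(P[...,2])<.008; tab[:, :150]=False; print("table z median",np.median(P[...,2][tab]))
# gauge/rest
for n,boxes in (("top",{"gauge":(398,228,440,302),"small":(450,305,485,365),"rest":(385,225,445,305),"rest2":(455,220,525,295)}),("side",{"gauge":(295,325,395,360),"small":(240,425,325,450)})):
    z=np.load(f"{n}0.npz"); im,d,P=cloud(n,z["im"],z["d"])
    hsv=cv2.cvtColor(im,cv2.COLOR_RGB2HSV)
    for k,(a,b,c,e) in boxes.items():
        m=np.zeros((480,640),bool); m[b:e,a:c]=True
        if k=="gauge": m&=(hsv[...,1]<60)&(P[...,2]>.036)
        elif k=="small": m&=P[...,2]>.009
        else: m&=(hsv[...,2]<72)|((hsv[...,1]>110)&(hsv[...,0]<25))|(P[...,2]>.02)
        p=P[m]; c0=p[:,:2].mean(0); w,V=np.linalg.eigh(np.cov(p[:,:2].T)); ax=V[:,1]*np.sign(V[0,1])
        s=(p[:,:2]-c0)@ax; t=(p[:,:2]-c0)@V[:,0]
        mid=c0+ax*(s.max()+s.min())/2
        print(n,k,len(p),"mid",mid.round(4),"yaw",np.degrees(np.arctan2(ax[1],ax[0])).round(2),"L",np.ptp(s).round(4),np.ptp(t).round(4),"z",np.percentile(p[:,2],[5,50,95]).round(4),"r",np.hypot(*c0).round(3))
E
```

```text
top inl 812 3000 n [ 0.748 -0.17   0.641] elev 39.9 az -12.8 c [0.4489 0.1273 0.1368]
x [-0.0266 -0.0255 -0.0247  0.0259  0.0267  0.028 ]
y [-0.0476 -0.0463 -0.0451  0.0457  0.0465  0.0483]
brass/dark 29 273.48275862068965 308.82758620689657 [0.4482 0.1293 0.1253]
table z median 0.0017368594236915058
side inl 520 2405 n [ 0.745 -0.169  0.645] elev 40.2 az -12.8 c [0.4508 0.1223 0.1353]
x [-0.0261 -0.0246 -0.024   0.0253  0.026   0.0275]
y [-0.0471 -0.0448 -0.0442  0.0481  0.0496  0.052 ]
brass/dark 38 245.81578947368422 215.60526315789474 [0.4516 0.1314 0.129 ]
table z median 0.0004196522501578315
top gauge 791 mid [ 0.4902 -0.1283] yaw -27.5 L 0.224 0.1598 z [0.0446 0.0524 0.056 ] r 0.542
top small 406 mid [ 0.4073 -0.1021] yaw 80.36 L 0.307 0.0986 z [0.0113 0.0166 0.0203] r 0.451
top rest 2049 mid [ 0.4881 -0.1239] yaw -30.79 L 0.2313 0.1788 z [0.0066 0.0138 0.055 ] r 0.54
top rest2 1940 mid [ 0.4795 -0.169 ] yaw -65.32 L 0.411 0.1269 z [0.0064 0.0103 0.0465] r 0.608
side gauge 1216 mid [ 0.4017 -0.3439] yaw 57.09 L 0.5077 0.1376 z [0.039  0.0502 0.0537] r 0.545
side small 746 mid [ 0.3613 -0.4091] yaw 81.72 L 0.3637 0.0993 z [0.0104 0.0149 0.0174] r 0.458
```

```bash
cat >> h.py <<'E'
AZ=np.radians(-12.8); T40=np.radians(40)
zL=np.array([np.cos(AZ)*np.cos(T40),np.sin(AZ)*np.cos(T40),np.sin(T40)]); yL=np.array([-np.sin(AZ),np.cos(AZ),0]); xL=np.cross(yL,zL)
def ori(x,z):
    x,z=np.array(x,float),np.array(z,float); x/=np.linalg.norm(x); z/=np.linalg.norm(z); return np.stack([x,np.cross(z,x),z],1)
def tooldown(yaw,s=1): return ori([s*np.cos(yaw),s*np.sin(yaw),0],[0,0,-1])
def roll(deg): r=np.radians(deg); return xL*np.cos(r)+yL*np.sin(r)  # tool z dir, perpendicular to bore
def fpoint(p): return None
E
python3 - <<'E'
from h import *
O=np.array([.450,.126,.135])
yaw=np.radians(-17)
for s in (1,-1):
    q=manip.ik([.527,-.150,.041],tooldown(yaw,s)); print("grasp",s,None if q is None else np.round(q,2))
    q=manip.ik([.527,-.150,.25],tooldown(yaw,s)); print("above",s,None if q is None else np.round(q,2))
    for r in (-60,-40,-20,0,20,40,60):
        out=[]
        for end,off in ((1,.045),(1,.16),(-1,.040),(-1,.12)):
            q=manip.ik(O+zL*off,ori(-end*s*zL,roll(r))); out.append(None if q is None else np.round(q,2).tolist())
        print(s,r,*out,sep="\n   ")
E
```

```text
grasp 1 [ 0.13  1.    0.18  1.76 -0.37  0.42 -1.3 ]
above 1 [ 0.1   0.68  0.23  1.59 -0.19  0.9  -1.47]
1
   -60
   [-0.84, 1.13, 0.15, 1.59, 0.77, 1.36, -0.35]
   [-0.76, 1.08, 0.26, 1.36, 0.78, 1.44, -0.05]
   [-1.24, 1.54, 1.29, 1.61, -0.27, 1.01, -2.43]
   [-1.13, 1.49, 1.38, 1.47, -0.25, 1.09, -2.35]
1
   -40
   [-1.08, 1.06, 0.59, 1.91, 0.68, 0.66, -0.22]
   [-0.74, 0.89, 0.2, 1.67, 0.93, 1.05, -0.19]
   [-1.31, 1.46, 1.38, 1.92, -0.75, 0.64, -1.93]
   [-1.19, 1.3, 1.29, 1.77, -0.41, 0.64, -2.15]
1
   -20
   [-0.11, 1.2, -1.35, 2.18, 1.52, 1.94, -0.98]
   [-0.94, 0.84, 0.7, 1.94, 0.81, 0.3, -0.04]
   [-0.84, 0.86, 0.19, 2.21, 1.59, 0.62, 2.07]
   [-1.13, 1.04, 1.08, 2.05, -0.94, 0.17, -1.52]
1
   0
   None
   [0.23, 0.96, -1.35, 2.13, 1.77, 1.43, -0.58]
   None
   [-0.33, 0.68, -0.25, 2.26, 2.08, 0.68, 1.99]
1
   20
   None
   [0.46, 0.96, -1.35, 2.26, 2.08, 1.04, -0.62]
   None
   [0.34, 0.9, -1.13, 2.38, 2.28, 1.01, 2.22]
1
   40
   None
   [0.69, 1.08, -1.34, 2.25, 2.43, 0.65, -0.62]
   None
   [0.65, 1.14, -1.35, 2.37, 2.53, 0.81, 2.42]
1
   60
   [0.82, 1.49, -1.35, 2.42, 
[... 719 characters left out ...]
1]
   [-1.07, 0.99, 1.07, 1.95, -0.58, 0.23, -1.83]
   [-0.11, 1.21, -1.35, 2.19, 1.52, 1.94, -1.0]
   [-1.08, 0.97, 0.93, 2.05, 0.03, 0.11, 0.66]
-1
   0
   None
   [-0.41, 0.63, -0.03, 2.15, 2.05, 0.47, 2.09]
   None
   [0.17, 1.0, -1.35, 2.24, 1.79, 1.5, -0.73]
-1
   20
   None
   [0.31, 0.77, -0.9, 2.26, 2.34, 0.72, 2.18]
   None
   [0.41, 1.01, -1.35, 2.38, 2.15, 1.17, -0.76]
-1
   40
   None
   [0.69, 1.08, -1.34, 2.25, 2.43, 0.65, 2.52]
   None
   [0.65, 1.14, -1.35, 2.37, 2.53, 0.81, -0.72]
-1
   60
   [0.82, 1.49, -1.35, 2.42, 2.87, 0.61, 2.54]
   [0.83, 1.27, -1.34, 2.11, 2.72, 0.22, 2.53]
   [0.82, 1.5, -1.35, 2.43, 2.87, 0.63, -0.6]
   [0.83, 1.33, -1.35, 2.22, 2.81, 0.34, -0.66]
```

```bash
cat >> h.py <<'E'
def wristlook(name):
    T=np.eye(4); T[:3,:3]=manip.get_orientation(); T[:3,3]=manip.get_eef_pos()
    im,d=viewer.read_camera("wrist"); pose=T@viewer.calibration("wrist")["hand_eye"]
    np.savez(name+".npz",im=im,d=d,pose=pose); cv2.imwrite(f"pics/{name}.png",im[:,:,::-1]); return im,d,pose
E
python3 - <<'E'
from h import *
O=np.array([.450,.126,.135])
for a in (35,25,15,5,0):
    a=np.radians(a); z=[-np.sin(a),0,-np.cos(a)]; R=ori([np.cos(a),0,-np.sin(a)],z); p=O-.14*R[:,2]+np.array([0,0,.0])
    if manip.ik(p,R) is not None: break
print(np.degrees(a),p); manip.reach(p,R); manip.sleep(.2); wristlook("wlast")
R=tooldown(np.radians(-17),1); manip.reach([.525,-.150,.17],R); manip.sleep(.2); wristlook("wgauge"); print(manip.get_t())
a=np.hstack([cv2.resize(cv2.imread(f"pics/{n}.png"),(400,300)) for n in("wlast","wgauge")]); cv2.imwrite("pics/w2.png",a)
E
```

```text
35.0 [0.5303007  0.126      0.24968129]
4.425
```

View pics/w2.png

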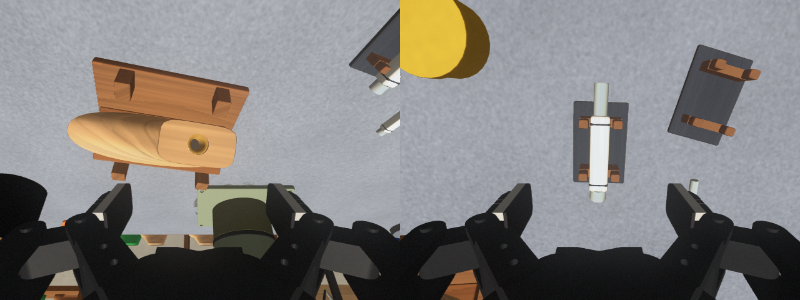

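Left: the last's face almost square on, with the bore at about full-resolution (317,232). Right: the gauge in its rest at about (320,240), vertical, go end up. The fingers are well clear of both.

```bash
python3 - <<'E'
from h import *
z=np.load("wlast.npz"); im,d,P=cloud("wrist",z["im"],z["d"],z["pose"]); pose=z["pose"]
c=viewer.calibration("wrist"); f=240/np.tan(np.radians(c["fovy"])/2)
def ray(u,v,q0,n):
    r=pose[:3,:3]@np.array([(u-c["cx"])/f,-(v-c["cy"])/f,-1]); o=pose[:3,3]; return o+r*((q0-o)@n)/(r@n)
hsv=cv2.cvtColor(im,cv2.COLOR_RGB2HSV)
m=np.zeros((480,640),bool); m[185:280,245:385]=True
p=P[m]; q0=P[215:220,285:290].reshape(-1,3).mean(0); n=zL
for k in range(8):
    inl=abs((p-q0)@n)<(.004 if k<3 else .0015); q0=p[inl].mean(0)
    if k>2: n=np.linalg.svd(p[inl]-q0,full_matrices=False)[2][2]; n*=np.sign(n[0])
print("n",n.round(3),np.degrees(np.arcsin(n[2])),np.degrees(np.arctan2(n[1],n[0])),inl.sum())
# face outline via inlier mask
M=np.zeros((480,640),np.uint8); M[m]=(abs((p-q0)@n)<.0025)*255
M=cv2.morphologyEx(M,cv2.MORPH_OPEN,np.ones((3,3)))
cs=max(cv2.findContours(M,cv2.RETR_EXTERNAL,cv2.CHAIN_APPROX_NONE)[0],key=cv2.contourArea)[:,0]
F=np.array([ray(u,v,q0,n) for u,v in cs]); X=(F-q0)@xL; Y=(F-q0)@yL
O=q0+xL*(X.max()+X.min())/2+yL*(Y.max()+Y.min())/2
print("ext",np.ptp(X),np.ptp(Y),"O",O.round(4))
rim=P[205:255,290:345]; dep=(rim-q0)@n
hole=(dep<-.0025).astype(np.uint8)*255
h=max(cv2.findContours(hole,cv2.RETR_EXTERNAL,cv2.CHAIN_APPROX_NONE)[0],key=cv2.contourArea)
(eu,ev),ax,an=cv2.fitEllipse(h); eu+=290;ev+=205
B=ray(eu,ev,q0,n); print("rim ellipse",eu,ev,ax,"B",B.round(4),"rel O",((B-O)@xL).round(4),((B-O)@yL).round(4), "depth pct",np.percentile(dep,[1,5,20]).round(4))
cv2.imwrite("pics/bore.png",cv2.resize(im[195:265,270:365,::-1],None,fx=6,fy=6,interpolation=3))
z=np.load("wgauge.npz"); im,d,P=cloud("wrist",z["im"],z["d"],z["pose"]); pose=z["pose"]
hsv=cv2.cvtColor(im,cv2.COLOR_RGB2HSV)
m=np.zeros((480,640),bool); m[120:335,285:355]=True
g=m&(P[...,2]>.034)&(hsv[...,1]<50)&(hsv[...,2]>90); 
g=cv2.morphologyEx(g.astype(np.uint8),cv2.MORPH_OPEN,np.ones((3,3)))>0
def fit(nm,p):
    (cx,cy),wh,an=cv2.minAreaRect((p[:,:2]*1000).astype(np.float32)); w,V=np.linalg.eigh(np.cov(p[:,:2].T)); a=V[:,1]*np.sign(V[0,1])
    print(nm,len(p),"c",cx,cy,wh,an,"pca",np.degrees(np.arctan2(a[1],a[0])),"z",np.percentile(p[:,2],[5,50,95]).round(4)); return a
a=fit("gauge",P[g]); h=g&(hsv[...,2]>0)&(P[...,2]>.049); 
s=P[g][:,:2]@a; t=P[g][:,:2]@np.array([-a[1],a[0]])
for lo in np.arange(s.min(),s.max(),.008):
    k=(s>=lo)&(s<lo+.008); print(round(lo-s.min(),3),np.ptp(t[k]).round(4),((t[k].max()+t[k].min())/2).round(4),np.median(P[g][k][:,2]).round(4))
print("s",s.min(),s.max(),"a",a)
w=m.copy(); w[:, :]=False; w[150:310,265:375]=True
sd=w&(hsv[...,1]>110)&(P[...,2]>.034); fit("saddles",P[sd])
pl=w&(P[...,2]>.004)&(P[...,2]<.014)&(hsv[...,2]<90); fit("plate",P[pl])
E
```

```text
n [ 0.747 -0.168  0.643] 40.00116610743629 -12.634054863125092 6912
ext 0.05220287614794161 0.09593602262590993 O [0.4519 0.1263 0.1328]
rim ellipse 316.49765968322754 230.31216049194336 (31.84845542907715, 32.924049377441406) B [0.4519 0.1266 0.1329] rel O -0.0001 0.0002 depth pct [-0.0457 -0.0446 -0.0051]
gauge 5261 c 529.4125366210938 -151.06137084960938 (22.012725830078125, 139.0757598876953) 71.24897003173828 pca -18.600725431804033 z [0.0445 0.0505 0.052 ]
0.0 0.0195 0.0256 0.0483
0.008 0.0196 0.0256 0.0489
0.016 0.0217 0.026 0.051
0.024 0.0214 0.0255 0.0509
0.032 0.0214 0.0257 0.0509
0.04 0.0213 0.0259 0.0509
0.048 0.0218 0.0258 0.0508
0.056 0.0215 0.026 0.0509
0.064 0.0215 0.0255 0.0509
0.072 0.0213 0.0257 0.051
0.08 0.0219 0.0256 0.051
0.088 0.0216 0.0258 0.051
0.096 0.0211 0.026 0.0507
0.104 0.0156 0.026 0.0469
0.112 0.0154 0.0256 0.0468
0.12 0.0158 0.0256 0.0467
0.128 0.0159 0.0256 0.0469
0.136 0.015 0.0255 0.0465
s 0.4803968898447914 0.6194822833823254 a [ 0.94776437 -0.31897131]
saddles 699 c 537.8751831054688 -154.52882385253906 (49.4411735534668, 106.61385345458984) 71.20455169677734 pca -17.713195181885876 z [0.0436 0.0448 0.046 ]
plate 3749 c 522.3204345703125 -149.41966247558594 (68.66529083251953, 109.3471450805664) 71.33576965332031 pca -28.05771347539641 z [0.0059 0.0071 0.0083]
```

View pics/bore.png

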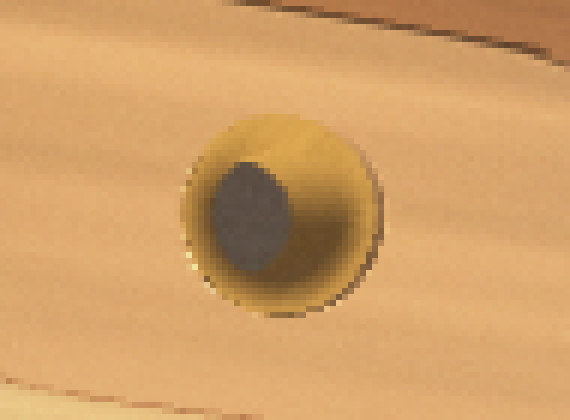

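The picture shows the counterbore (brass, with dark bore floor) near (285,215) in the crop. It measures as centred on the face, so the true offset is left to feel. Next I grasp the gauge 4 mm towards the no-go end, lift it and check.

```bash
cat >> h.py <<'E'
YAW=np.radians(-18.6); ga=np.array([np.cos(YAW),np.sin(YAW),0]); G0=np.array([.5194,-.1477,.041]); SEAT=np.array([.5205,-.1481,.041])
O=np.array([.4507,.1261,.135])
def tcp_for(G,g,tz): return G-.004*g+.002*tz
E
python3 - <<'E'
from h import *
R=tooldown(YAW,1); p=tcp_for(G0,ga,R[:,2])
manip.reach(p+[0,0,.08],R); manip.move_l(p,feed=.1)
manip.sleep(.2); print("F before",manip.get_wrist_force().round(2))
manip.command_gripper(0.0,80); print("w",manip.get_grip_width(),manip.get_gripper_force(),manip.get_wrist_force().round(2))
manip.move_l(p+[0,0,.13],feed=.12); manip.sleep(.2)
print("eef",manip.get_eef_pos(),"F",manip.get_wrist_force().round(2),manip.get_wrist_torque().round(2),manip.get_grip_width(),manip.get_t())
im,d,pose=wristlook("wheld")
im2,_=viewer.read_camera("side"); a=np.hstack([cv2.resize(im,(400,300)),cv2.resize(im2[220:420,220:487],(400,300))]); cv2.imwrite("pics/held.png",a[:,:,::-1])
for r in(-40,-50,-60):
  for e,off in((1,.26),(1,.1),(1,.045),(-1,.26),(-1,.1),(-1,.054)):
    g=-e*zL; q=manip.ik(tcp_for(O+zL*off,g,roll(r)),ori(g,roll(r))); print(r,e,off,None if q is None else np.round(q,2))
E
```

```text
F before [-0.5   0.5  -0.05]
w 0.020919750544626248 78.6920964717865 [-0.9   0.08  5.97]
eef [ 0.51547191 -0.1464092   0.16860244] F [ 0.7   0.55 -2.16] [0.   0.02 0.05] 0.02076325070659443 7.9417
-40 1 0.26 [-0.57  0.86  0.06  1.38  0.96  1.25  0.06]
-40 1 0.1 [-0.78  0.92  0.14  1.79  0.98  1.03 -0.38]
-40 1 0.045 [-0.85  0.97  0.16  1.89  0.99  0.95 -0.53]
-40 -1 0.26 [-0.98  1.16  1.22  1.42 -0.14  0.84 -2.25]
-40 -1 0.1 [-1.22  1.36  1.34  1.82 -0.54  0.63 -2.05]
-40 -1 0.054 [-1.29  1.42  1.34  1.9  -0.67  0.61 -2.  ]
-50 1 0.26 [-0.58  0.96  0.05  1.22  0.96  1.47  0.09]
-50 1 0.1 [-0.73  1.    0.05  1.64  0.93  1.28 -0.33]
-50 1 0.045 [-0.81  1.04  0.09  1.74  0.89  1.2  -0.45]
-50 -1 0.26 [-0.95  1.25  1.25  1.26 -0.08  1.05 -2.33]
-50 -1 0.1 [-1.2   1.45  1.38  1.67 -0.41  0.86 -2.21]
-50 -1 0.054 [-1.27  1.54  1.43  1.75 -0.56  0.85 -2.12]
-60 1 0.26 [-0.57  1.06  0.03  1.05  0.99  1.68  0.14]
-60 1 0.1 [-0.7   1.08 -0.    1.48  0.89  1.52 -0.29]
-60 1 0.045 [-0.76  1.12 -0.    1.58  0.86  1.45 -0.42]
-60 -1 0.26 [-0.91  1.34  1.28  1.1  -0.03  1.27 -2.37]
-60 -1 0.1 [-1.16  1.52  1.39  1.52 -0.3   1.07 -2.33]
-60 -1 0.054 [-1.23  1.6   1.43  1.6  -0.41  1.05 -2.28]
```

View pics/held.png

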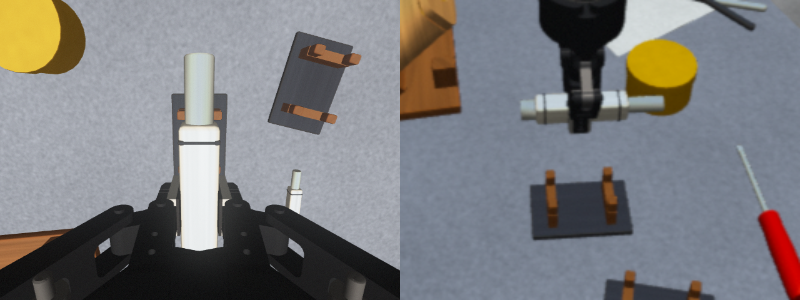

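Held level and the weight reads about 0.22 kg. Next I check the in-hand pose, go to the bore standoff and make a first gentle probe.

```bash
cat >> h.py <<'E'
RO=-50; tzI=roll(RO)
def pose_for(end,x,y,zt):
    "TCP, R with tip of end (1 go,-1 nogo) at last coords x,y,zt"
    g=-end*zL; L=.080 if end==1 else .059
    G=O+xL*x+yL*y+zL*(zt+L); return tcp_for(G,g,tzI),ori(g,tzI)
LR=np.stack([xL,yL,zL],1)
def F(n=3):
    return np.mean([manip.get_wrist_force() for _ in range(n)],0)@LR
def cur(end):
    p0,_=pose_for(end,0,0,0); return (manip.get_eef_pos()-p0)@LR
def mv(end,x,y,z,feed=.05): manip.move_l(pose_for(end,x,y,z)[0],feed=feed)
def down(end,x,y,z0,z1,f0,fmax=2.5,step=.0007,feed=.03):
    z=z0
    while z>z1-1e-9:
        mv(end,x,y,z,feed); f=F()-f0
        if f[2]>fmax: return z,f,True
        z-=step
    return z,f,False
E
python3 - <<'E'
from h import *
z=np.load("wheld.npz"); he=viewer.calibration("wrist")["hand_eye"]; im,d,P=cloud("wrist",z["im"],z["d"],he)
m=np.zeros((480,640),bool); m[85:195,285:350]=True; m&=(abs(P[...,2])<.03)
p=P[m]
for lo in(.02,.03,.04,.055,.065,.075):
    k=p[(p[:,0]>lo)&(p[:,0]<lo+.01)]; print(lo,len(k),"y",k[:,1].min().round(4),k[:,1].max().round(4),"ztop",np.percentile(k[:,2],3).round(4))
print("tip x",np.percentile(p[:,0],99.8))
t0=manip.get_t()
p,R=pose_for(1,0,0,.17); manip.reach(p,R); mv(1,0,0,.03,.15); mv(1,0,0,.010,.06); manip.sleep(.3)
print("t",t0,manip.get_t(),"cur",cur(1).round(5)); fs=np.array([manip.get_wrist_force()@LR for _ in range(8)]); print("F",fs.mean(0).round(2),fs.std(0).round(2),manip.get_t())
f0=fs.mean(0)
r=down(1,0,0,.008,-.008,f0); print(r,cur(1).round(5),manip.get_t())
mv(1,0,0,r[0]+.0015); print(F()-f0,manip.get_t())
E
```

```text
Traceback (most recent call last):
ValueError: zero-size array to reduction operation minimum which has no identity
```

```bash
python3 - <<'E'
from h import *
z=np.load("wheld.npz"); he=viewer.calibration("wrist")["hand_eye"]; im,d,P=cloud("wrist",z["im"],z["d"],he)
m=np.zeros((480,640),bool); m[80:340,270:365]=True; m&=(abs(P[...,2])<.03)
p=P[m]; print(np.percentile(p[:,0],[0,50,99.8]))
for lo in(.02,.03,.04,.055,.065,.075):
    k=p[(p[:,0]>lo)&(p[:,0]<lo+.01)]
    if len(k): print(lo,len(k),"y",k[:,1].min().round(4),k[:,1].max().round(4),"ztop",np.percentile(k[:,2],3).round(4))
t0=manip.get_t()
p,R=pose_for(1,0,0,.17); manip.reach(p,R); mv(1,0,0,.03,.15); mv(1,0,0,.010,.06); manip.sleep(.3)
print("t",t0,manip.get_t(),"cur",cur(1).round(5)); fs=np.array([manip.get_wrist_force()@LR for _ in range(8)]); print("F",fs.mean(0).round(2),fs.std(0).round(2),manip.get_t())
f0=fs.mean(0)
r=down(1,0,0,.008,-.008,f0); print(r,cur(1).round(5),manip.get_t())
mv(1,0,0,r[0]+.0015); print(F()-f0,manip.get_t())
E
```

```text
[-0.00075017  0.03662496  0.08377058]
0.02 1795 y -0.0107 0.0112 ztop -0.0128
0.03 1909 y -0.0107 0.0116 ztop -0.0129
0.04 2158 y -0.0108 0.0113 ztop -0.0129
0.055 1500 y -0.0078 0.0083 ztop -0.0094
0.065 1584 y -0.0076 0.0082 ztop -0.0094
0.075 1505 y -0.0077 0.0083 ztop -0.0094
t 8.0417 11.275 cur [-1.000e-05 -6.000e-05  1.013e-02]
F [ 1.35  0.46 -0.72] [0. 0. 0.] 11.275
(-0.008100000000000001, array([-0.27555764, -0.22898077, -1.12588364]), False) [ 6.00e-05  1.10e-04 -7.53e-03] 17.025
[ 0.09364731 -0.71173222 -0.36491366] 17.275
```

No contact down to -8 mm, so the tip is probably already entering the bore. I'll continue gently, watching the lateral forces.

```bash
python3 - <<'E'
from h import *
f0=np.array([1.35,.46,-.72])
x=y=0; z=-.008
while z>-.031:
    mv(1,x,y,z,.03); f=F()-f0
    print(round(z,4),f.round(2),cur(1).round(5),round(manip.get_t(),2))
    if f[2]>4 or np.hypot(f[0],f[1])>8: break
    z-=.002
E
```

```text
-0.008 [ 0.62  1.46 -1.63] [ 6.0e-05  1.2e-04 -8.2e-03] 17.52
-0.01 [ 2.12  0.82 -1.57] [ 3.000e-05  1.200e-04 -1.016e-02] 17.77
-0.012 [ 1.78  1.71 -2.08] [ 4.000e-05  1.000e-04 -1.215e-02] 18.02
-0.014 [ 2.8   1.6  -2.22] [ 3.00e-05  9.00e-05 -1.42e-02] 18.27
-0.016 [ 2.49  2.01 -0.26] [ 2.000e-05  8.000e-05 -1.619e-02] 18.52
-0.018 [ 2.43  2.05 -1.02] [ 4.000e-05  5.000e-05 -1.819e-02] 18.77
-0.02 [ 3.75  1.7  -1.13] [ 3.000e-05  5.000e-05 -2.019e-02] 19.02
-0.022 [ 2.76  1.73 -0.98] [ 2.000e-05  6.000e-05 -2.211e-02] 19.27
-0.024 [ 4.23  2.74 -0.5 ] [ 2.000e-05  4.000e-05 -2.408e-02] 19.52
-0.026 [ 2.55  1.46 -0.8 ] [ 2.000e-05  5.000e-05 -2.606e-02] 19.77
-0.028 [3.91 2.93 0.06] [ 1.000e-05  5.000e-05 -2.803e-02] 20.02
-0.03 [3.5  3.59 0.05] [ 2.000e-05  5.000e-05 -3.002e-02] 20.27
```

The bore is at the nominal axis and the plug is inside. I'll relieve the light side force and continue to handle contact.

```bash
python3 - <<'E'
from h import *
f0=np.array([1.35,.46,-.72])
x,y,z=.0003,.0003,-.030
mv(1,x,y,z,.01); print((F()-f0).round(2),manip.get_t())
hit=0
while z>-.0405:
    z-=.0012; mv(1,x,y,z,.02); f=F()-f0
    print(round(z,4),f.round(2),round(manip.get_t(),2))
    if f[2]>3.5: hit=1;break
    if np.hypot(f[0],f[1])>9: break
manip.sleep(.4); print((F()-f0).round(2),cur(1).round(5))
E
```

```text
[ 1.21  0.91 -0.24] 20.525
-0.0312 [ 1.02  0.43 -1.46] 20.77
-0.0324 [ 0.67 -0.46 -1.35] 21.02
-0.0336 [ 0.41  0.68 -0.37] 21.27
-0.0348 [ 0.11 -0.68 -0.41] 21.52
-0.036 [-0.77 -0.77 -1.19] 21.77
-0.0372 [-0.05 -0.59  3.91] 22.02
[-0.35 -0.46  6.16] [ 0.0003   0.00029 -0.03696]
```

The handle met the wood at a commanded -36.7 mm, so the face is 1.7 mm lower than my frame. It held 6 N for over 0.4 s. Next I withdraw and turn it end for end in checked stages.

```bash
python3 - <<'E'
from h import *
mv(1,.0003,.0003,-.030,.03); mv(1,.0003,.0003,.012,.06); mv(1,.0003,.0003,.19,.2)
print("t",manip.get_t(),manip.get_eef_pos().round(3))
p,R=pose_for(-1,.0003,.0003,.20); q1=np.array(manip.ik(p,R)); q0=np.array(manip.get_joint_pos()); print(q0.round(2),q1.round(2),p.round(3))
for k in(1/3,2/3,1):
    manip.move_j(q0+k*(q1-q0)); e=manip.get_eef_pos(); print(k,e.round(3),((e-O)@LR).round(3),manip.get_orientation()[:,2].round(2),manip.get_t())
    if (e-O)@zL<.12 or e[2]<.2: print("abort"); break
E
```

```text
t 24.7083 [0.656 0.078 0.309]
[-0.57  0.96  0.05  1.19  0.97  1.48  0.12] [-0.96  1.27  1.3   1.27 -0.13  1.05 -2.29] [0.642 0.081 0.298]
0.3333333333333333 [0.625 0.056 0.264] [ 0.02  -0.03   0.225] [ 0.08 -0.86 -0.5 ] 25.525
0.6666666666666666 [0.619 0.054 0.26 ] [ 0.02  -0.034  0.218] [ 0.07 -0.86 -0.51] 26.3417
1 [0.642 0.081 0.297] [ 0.002 -0.002  0.255] [ 0.23 -0.84 -0.49] 27.1583
```

```bash
python3 - <<'E'
from h import *
x=y=.0003
mv(-1,x,y,.03,.15); mv(-1,x,y,.004,.06); manip.sleep(.3); f0=F(); print("f0",f0.round(2),cur(-1).round(5),manip.get_t())
z=.004
while z>-.0105:
    z-=.001; mv(-1,x,y,z,.02); f=F()-f0; print(round(z,4),f.round(2),round(manip.get_t(),2))
    if f[2]>3: break
for _ in range(5):
    manip.sleep(.12); f=F()-f0; print(round(z,4),f.round(2))
    if f[2]>5.5: break
    z-=.0002; mv(-1,x,y,z,.01)
manip.sleep(.7); f=F()-f0; print("held",f.round(2),cur(-1).round(5),manip.get_t())
E
```

```text
f0 [ 1.91  0.2  -0.66] [0.00029 0.00021 0.00417] 29.325
0.003 [-0.4   0.44 -0.01] 29.57
0.002 [-1.04 -0.04 -0.67] 29.82
0.001 [-0.53  0.27 -0.81] 30.07
0.0 [-0.17  0.32 -0.36] 30.32
-0.001 [-0.83 -0.58 -0.3 ] 30.57
-0.002 [-1.19 -0.35 -0.27] 30.82
-0.003 [-0.3  -0.14 -0.28] 31.07
-0.004 [-1.3  -0.83  0.24] 31.32
-0.005 [-0.4  -0.74  4.78] 31.57
-0.005 [-1.36 -0.51  5.23]
-0.0052 [-1.07  0.28  7.64]
held [-0.95 -0.64  7.82] [ 0.00025  0.00038 -0.00467] 32.7583
```

The no-go end is refused at the ledge. It held 5–8 N for about 1 s, and the depths from both ends agree. Next I withdraw and return it to the rest.

```bash
python3 - <<'E'
from h import *
x=y=.0003
mv(-1,x,y,.004,.03); mv(-1,x,y,.20,.2)
R=tooldown(YAW,1); p=tcp_for(G0,ga,R[:,2])
print(np.round(manip.get_joint_pos(),2),np.round(manip.ik(p+[0,0,.15],R),2),manip.get_t())
manip.reach(p+[0,0,.15],R); manip.move_l(p+[0,0,.03],feed=.15); manip.sleep(.2); f0=manip.get_wrist_force(); print(f0.round(2))
for dz in(.018,.010,.005,.003,.0015,.0005):
    manip.move_l(p+[0,0,dz],feed=.05); f=manip.get_wrist_force()-f0; print(dz,f.round(2))
    if f[2]>6: break
print(manip.get_t()); im,_=viewer.read_camera("side"); cv2.imwrite("pics/place.png",cv2.resize(im[260:420,260:474,::-1],None,fx=3,fy=3))
E
```

```text
[-0.96  1.27  1.29  1.27 -0.13  1.05 -2.29] [ 0.08  0.75  0.26  1.71 -0.26  0.72 -1.42] 34.35
[ 0.32  0.82 -2.15]
0.018 [-0.37 -0.84  1.25]
0.01 [-0.31 -0.42  0.68]
0.005 [-1.18 -0.65  0.63]
0.003 [-0.75 -0.51  0.6 ]
0.0015 [ 0.04 -0.23  0.08]
0.0005 [ 0.43 -0.88  0.19]
38.725
```

View pics/place.png

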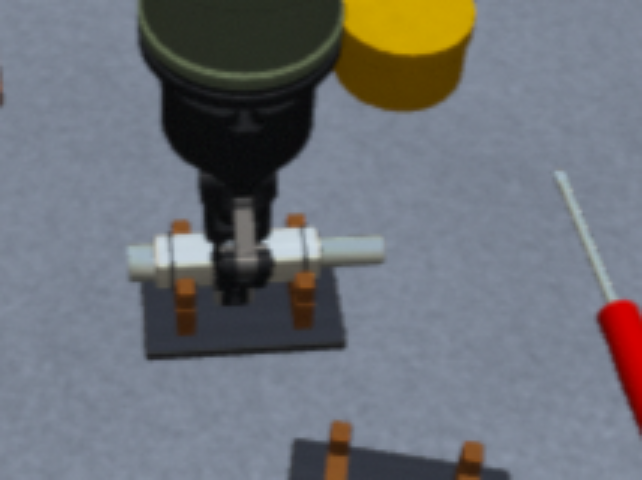

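The gauge (about (255,258)) lies in both notches of its rest, with the tin and screwdriver undisturbed. I'll release, retreat, check and hand in.

```bash
python3 - <<'E'
from h import *
manip.command_gripper(.06); p=manip.get_eef_pos(); manip.sleep(.2); manip.move_l(p+[0,0,.13],feed=.12); manip.sleep(.2)
im,d,pose=wristlook("wend"); im,d,P=cloud("wrist",im,d,pose); hsv=cv2.cvtColor(im,cv2.COLOR_RGB2HSV)
m=np.zeros((480,640),bool); m[60:335,275:365]=True
g=m&(P[...,2]>.034)&(P[...,2]<.06)&(hsv[...,1]<50)&(hsv[...,2]>90); g=cv2.morphologyEx(g.astype(np.uint8),cv2.MORPH_OPEN,np.ones((3,3)))>0
q=P[g]; print(cv2.minAreaRect((q[:,:2]*1000).astype(np.float32)),np.percentile(q[:,2],[5,50,95]).round(4),"w",manip.get_grip_width(),manip.get_t())
E
```

```text
((529.165283203125, -151.48678588867188), (22.00375747680664, 139.1213836669922), 70.96772766113281) [0.0444 0.0505 0.052 ] w 0.060155398246366565 40.9167
```

```bash
python3 -c "
from rig import manip
print(manip.close_job())"
```

```text
the job is handed in; nothing more can be done
None
```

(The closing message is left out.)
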